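Formed bracket from die to inspection nest, turned over in a V-rest

TASK

Lift the formed L-bracket straight up out of the open die, lay it heel down in the groove of the V-rest and let go, then take it by its short leg and lower it, without dropping it, into the pocket of the inspection nest. It must end fully home in the pocket: long leg flat on the pocket floor, short leg standing upright beside the raised fence. Leave the other things on the bench where they are.

Things in the scene. Friction and masses are not known exactly. Their poses are not given: they have to be found in the camera images.
- bracket: the formed part: plain aluminium L-bracket, about 350 g, two flat legs at a right angle, 8 mm thick, 100 mm wide (too wide to span: hold a leg across its 8 mm). Origin: outer edge of the bend (heel), mid-width; y along the bend (+-50 mm); x along the outer face of the short leg (x 0 to 75, z 0 to 8 mm); z along the outer face of the long leg (z 0 to 95, x 0 to 8 mm)
- long_tip (a point): on the bracket, middle of the long leg's end (bracket x 4, y 0, z 95 mm), axes as the bracket. The long leg bears two dark 14 mm hole marks and stands upright at the start, out of the die
- short_tip (a point): on the bracket, middle of the short leg's end (bracket x 75, y 0, z 4 mm), axes as the bracket. The short leg lies flat in the die cavity at the start
- die: fixed steel die, 131 x 170 mm. Origin: centre of cavity, at bench height. Open cavity 78 (die x) by 103 mm (y), floor 30 and rim 45 mm above the bench; at its -x side a heel wall 28 mm thick, 65 mm high, right behind the bracket's long leg. Two guide pins 70 mm high at x 45, y +-70 mm. Bracket in it: axes parallel, its origin at x -37.5, y 0, z 30 mm, 1.5 mm play each side
- vrest: fixed aluminium V-rest, base 120 (x) by 90 mm (y). Origin: centre of base, at bench height. A right-angled V groove, open at both ends, runs 80 mm along its y; its faces rise at 45 degrees to +x and -x, 36 mm up the slope from the bottom line. A bracket lies in it heel down, either way round, both legs pointing up at 45 degrees with their ends standing out past the faces
- groove (a point): middle of the bottom line of the V groove, 55 mm above the bench: the bracket's heel edge lies on this line. Axes as the V-rest
- nest: fixed aluminium inspection nest on a dark slide plate, 165 x 160 mm. Origin: centre of pocket, at bench height. Open pocket 99 (nest x) by 104 mm (y), floor 30 and rim 44 mm above the bench; at +x a raised fence 60 mm high, 20 mm thick. It takes the bracket's long leg flat in the pocket, 2 mm play each side, the short leg standing up beside the fence
- nest_heel (a point): where the bracket's origin comes when seated: on the pocket floor 2 mm from the fence, nest x 47.5, y 0, z 30 mm. Axes as the nest; seated, the bracket's x points up, its z along the nest's -x, its y along the nest's y
- blank: bystander: flat aluminium blank, 160 x 100 x 8 mm, not yet formed
- bottle: bystander: white plastic bottle, 60 mm across, 150 mm tall
- screwdriver: bystander: screwdriver lying on the bench
- wrench: bystander: open wrench lying on the bench
- gauge: bystander: plain steel gauge block, 75 x 35 x 25 mm
- collar: bystander: dark steel collar (ring), 60 mm across, 20 mm high
- weight: bystander: small steel weight with a knob, 44 mm across, 50 mm tall
Things that resemble listed ones, but are neither listed nor needed, are in the scene too. Leave any green or purple look-alike of the bracket alone.

How it is judged:
By the outcome, as a careful person would: the job done as asked, in the order asked, and still so for the second after the job is handed in, with the robot touching nothing.
It also fails if it takes over 67 s, if anything falls off the work surface, if the arm or the gripper's body presses on something with over 40 N, if the wrist force passes 120 N, or if a joint passes its speed limit or range.

ROBOT

A 7-joint arm with a two-finger parallel gripper is mounted at the origin on the work surface. World frame = base frame: x ahead of the robot, y to its left, z up, the work surface at z = 0. Lengths are in m, angles in rad, forces in N, time in s.
With the tool pointing down it reaches from about 0.425 to 0.875 m from the base axis. Payload 9.9 kg.
Tool frame: the origin (TCP) lies at the very end of the fingers, on their centre line; the grasp point (between the pads) lies 19 mm behind it; y points along the fingers, z is the direction in which the jaws open and shut, and the axes are right-handed (so a half turn about y gives the same grasp; the last joint's range is limited). The gripper opens to 85 mm and grips with 20 to 120 N. Pads are 22 mm wide; open, the fingers measure 114 mm over their backs; the gripper's body (76 mm by 85 mm) begins 54 mm behind the grasp point. The pads swing forward as they close: fully open they stand 13 mm farther back than shut.
Start: joints at [1.207, 0.576, 0.025, 1.437, -0.015, 1.129, -0.057], TCP at [0.186, -0.649, 0.231] pointing down, gripper open.
Joint ranges: [-2.76, 2.76], [-0.34, 2.15], [-1.52, 1.57], [0.19, 2.46], [-1.09, 4.23], [0.17, 1.99], [-2.82, 2.82]. Speed limits (rad/s): [2.22, 2.22, 3.01, 3.01, 3.14, 3.14, 3.14].

INTERFACE

Orientations are given as [roll, pitch, yaw] about the fixed x, y, z axes, in that order (R = Rz(yaw) Ry(pitch) Rx(roll)).
In Python, from rig import arm, eoat, kin, optics, nets, telemetry gives the robot as it stands. Calls block until the motion is done:
- arm.reach(position, orientation): joint-space move of the TCP to a pose.
- arm.line_to(position, attitude=None, speed=0.15): straight line of the TCP; attitude=None keeps the orientation; speed is the mean speed in m/s.
- arm.move_joints(angles): joint-space move.
- eoat.command_gripper(opening, grip_force=None): opening from 0.0 (shut) to 1.0 (fully open); grip_force is the grip in N (None keeps the last); returns when the fingers have stopped.
- arm.wait(seconds).
- kin.ik(position, orientation): joint angles nearest the present ones, or None.
- optics.snapshot(name): name is "scene" or "top"; returns (picture, depth): 480x640x3 uint8, red, green, blue; 480x640 float32, m along the optical axis (not along the pixel's ray), 0 where there is no reading.
- optics.calibration(name): a dict with "mtx" (3x3 intrinsics, pixels), "world_to_cam" (4x4, takes a point from world to camera coordinates). Camera axes: x right, y down, z forward; pixel columns grow to the right and rows downward; lengths in m; the calibration is good to about 2 mm. A picture is of the moment at which its call begins. calibration takes no time and is no camera call.
A pose or a line that the arm cannot do raises arm.Unreachable and nothing moves.
- arm.job_done(): hands the job in, once; it reports no verdict.
Trained networks look in the newest picture that a camera, given by its name, has taken for a name from the list of things; names that differ only in an ending like _2 or _b are one class to them, and where a whole thing is asked for, a point or a joint stands for the part that bears it (a point fixed in the world has none). Each returns a list of dicts, best first, with "conf" (0 to 1); they miss things now and then, are a little off and sometimes report something else, mostly with a low value. They report only what shows in the picture. A call takes as long as a camera call. They do not tell look-alikes from the thing itself.
- nets.outline_of(query, camera): "region" (480x640 bool, what is visible of it) and "rect" ([left, top, width, height] in pixels, round what is visible of it).
Readings, each from a call of its own:
- telemetry.read_time(): time.
- telemetry.read_joints(): joint angles.
- telemetry.read_qvel(): joint speeds.
- telemetry.read_tau(): joint torques, N m.
- telemetry.read_ee_pos(): TCP position.
- telemetry.read_eef_rot(): TCP orientation.
- telemetry.read_wrist_force(): force on the tool from outside, world axes, zero at the start.
- telemetry.read_moment(): the same for the moment, N m.
- telemetry.read_grip_width(): opening from 0.0 (shut) to 1.0 (fully open).
Only numpy, scipy, OpenCV 4.12 (cv2) and the standard library are available. Lean on these libraries where they do the work, as an engineer would, in place of code of your own. Each camera call takes 0.05 s, during which the arm holds its last target. There are 200 camera calls.

## Working session

There is one attempt and no reset: what is moved stays moved. The work goes in short steps, each a Python script; the robot and the scene stay as the last script left them, time stands still between calls to the robot, and variables do not carry over. Pictures are saved under pics/ and viewed, about 8 in all and at most 12, crops included, and the job is handed in when it is done.

```bash
mkdir -p pics; ls
python3 - <<'E'
from rig import optics,telemetry
import cv2,numpy as np
for n in("scene","top"):
    p,d=optics.snapshot(n); cv2.imwrite(f"pics/{n}0.png",p[:,:,::-1]); np.save(f"{n}0.npy",d)
    c=optics.calibration(n);print(n,np.round(c["mtx"],1).tolist(),np.round(c["world_to_cam"],3).tolist())
print(telemetry.read_time(),telemetry.read_eef_rot())
E
```

```text
pics
scene [[601.5, 0.0, 325.1], [0.0, 601.5, 232.0], [0.0, 0.0, 1.0]] [[0.789, 0.615, 0.008, -0.397], [0.456, -0.577, -0.677, -0.207], [-0.412, 0.538, -0.736, 1.664], [0.0, 0.0, 0.0, 1.0]]
top [[521.6, 0.0, 316.7], [0.0, 521.6, 237.7], [0.0, 0.0, 1.0]] [[0.025, -1.0, -0.005, -0.054], [-0.989, -0.024, -0.144, 0.545], [0.144, 0.008, -0.99, 1.194], [0.0, 0.0, 0.0, 1.0]]
0.1 [-1.57228335e+00 -9.16752848e-05 -2.86178131e+00]
```

View pics/scene0.png

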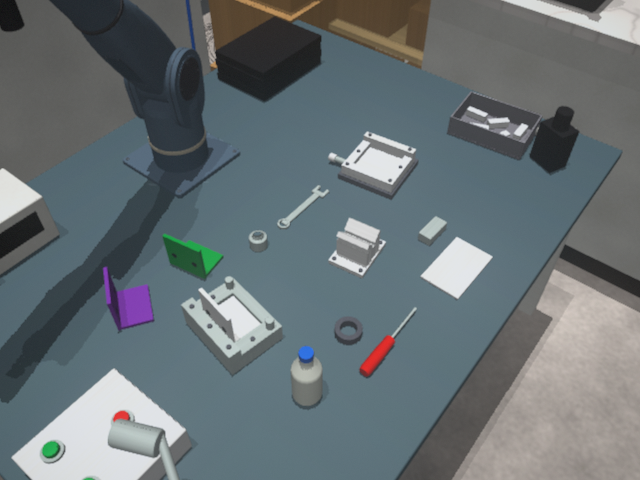

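View pics/top0.png

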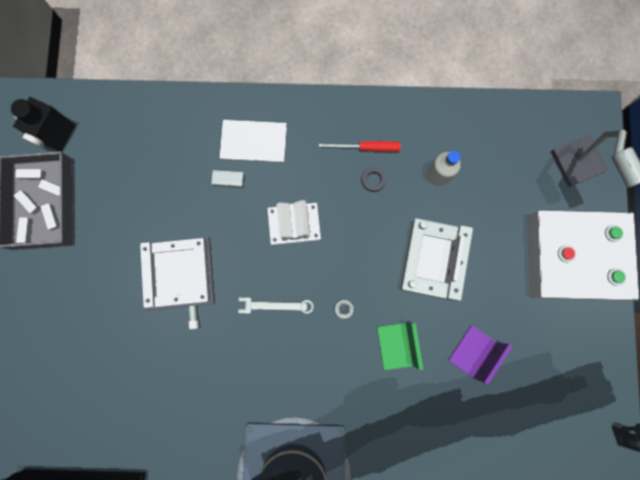

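The bracket could be confused with three things in the top picture. They are the white-grey part in the die (~445,258), the green look-alike (~402,346) and the purple look-alike (~480,353). By the description it is the plain aluminium one in the die. The nest is at (176,272) and the V-rest at (293,222).

```bash
cat > h.py <<'E'
import numpy as np,cv2
from rig import arm,eoat,kin,optics,nets,telemetry
def cloud(n,d):
    c=optics.calibration(n);K=c["mtx"];T=np.linalg.inv(c["world_to_cam"])
    v,u=np.mgrid[:480,:640]
    P=np.stack([(u-K[0,2])/K[0,0]*d,(v-K[1,2])/K[1,1]*d,d],-1)
    return P@T[:3,:3].T+T[:3,3]
E
python3 - <<'E'
from h import *
out={}
for n in("top","scene"):
    p,d=optics.snapshot(n);W=cloud(n,d);np.save(n+"W.npy",W)
    for q in("die","bracket","vrest","nest"):
        for r in nets.outline_of(q,n)[:3]:
            m=r["region"]&(d>0);out.setdefault(n+q,r["region"])
            print(n,q,round(r["conf"],2),np.round(r["rect"]),np.round(np.median(W[m],0),3))
np.savez("masks.npz",**out)
a=cv2.imread("pics/scene0.png");b=cv2.imread("pics/top0.png")
f=lambda im,x,y,w,h:cv2.resize(im[y:y+h,x:x+w],(400,300),interpolation=cv2.INTER_CUBIC)
cv2.imwrite("pics/c1.png",np.vstack([np.hstack([f(a,172,260,120,115),f(a,320,125,104,78)]),np.hstack([f(b,390,205,100,100),f(b,130,225,104,104)])]))
W=np.load("topW.npy")
# rows of heights through fixtures
for n,(r,c0,c1) in dict(die=(258,400,476),vrest=(220,264,324),nest=(272,136,216)).items():
    print(n,[(c,*np.round(W[r,c]*1000).astype(int)) for c in range(c0,c1,2)])
E
```

```text
top die 0.68 [401. 220.  70.  78.] [ 0.491 -0.306  0.047]
top die 0.39 [266. 200.  51.  46.] [0.58  0.016 0.051]
top bracket 0.88 [380. 322.  38.  47.] [ 0.301 -0.24   0.01 ]
top bracket 0.78 [449. 328.  64.  54.] [ 0.286 -0.42   0.01 ]
top vrest 0.95 [269. 197.  51.  48.] [0.581 0.015 0.05 ]
top nest 0.79 [141. 238.  72.  89.] [0.452 0.285 0.033]
scene die 0.85 [181. 277. 103.  97.] [ 0.535 -0.348  0.043]
scene die 0.43 [419. 238.  75.  62.] [0.796 0.12  0.005]
scene bracket 0.86 [162. 236.  62.  44.] [ 0.317 -0.265  0.032]
scene bracket 0.86 [106. 269.  50.  60.] [ 0.295 -0.423  0.007]
scene bracket 0.65 [201. 288.  58.  53.] [ 0.512 -0.327  0.038]
scene vrest 0.95 [330. 218.  53.  60.] [ 0.597 -0.009  0.043]
scene vrest 0.35 [289. 347.  37.  58.] [ 0.732 -0.35   0.093]
scene nest 0.55 [330. 133.  86.  67.] [0.463 0.278 0.03 ]
scene nest 0.34 [337. 317.  25.  28.] [ 0.703 -0.178  0.016]
die [(400, np.int64(508), np.int64(-243), np.int64(-1)), (402, np.int64(508), np.int64(-248), np.int64(-2)), (404, np.int64(508), np.int64(-253), np.int64(-4)), (406, np.int64(505), np.int64(-254), 
[... 4636 characters left out ...]
t64(458), np.int64(261), np.int64(32)), (190, np.int64(459), np.int64(257), np.int64(31)), (192, np.int64(459), np.int64(253), np.int64(28)), (194, np.int64(459), np.int64(247), np.int64(32)), (196, np.int64(458), np.int64(240), np.int64(42)), (198, np.int64(458), np.int64(236), np.int64(42)), (200, np.int64(458), np.int64(230), np.int64(46)), (202, np.int64(458), np.int64(225), np.int64(46)), (204, np.int64(458), np.int64(221), np.int64(45)), (206, np.int64(459), np.int64(219), np.int64(33)), (208, np.int64(461), np.int64(218), np.int64(13)), (210, np.int64(461), np.int64(213), np.int64(17)), (212, np.int64(462), np.int64(211), np.int64(2)), (214, np.int64(462), np.int64(206), np.int64(1))]
```

View pics/c1.png

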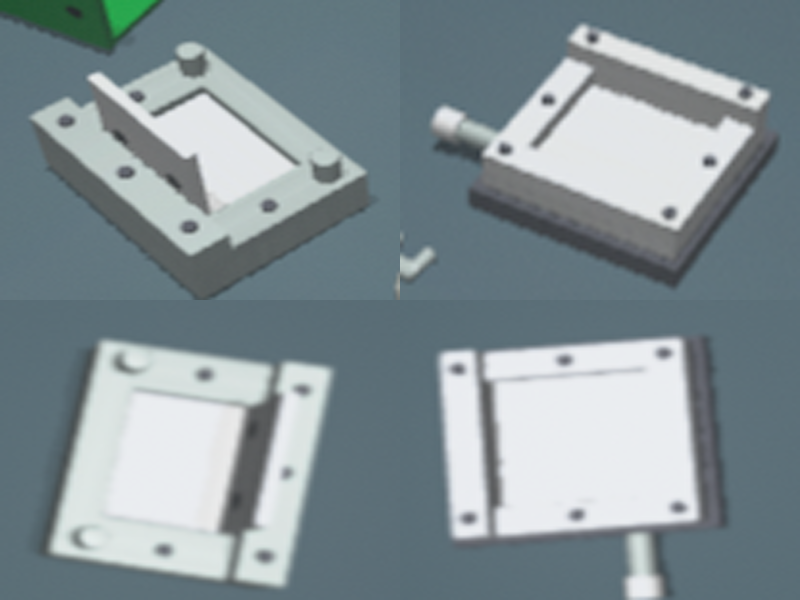

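```bash
cat > fit.py <<'E'
from h import *
from scipy.spatial import cKDTree
from scipy.optimize import least_squares
G=1.5
def pts(h,xr,yr):
    x=np.arange(xr[0]-3*G,xr[1]+3*G,G);y=np.arange(yr[0]-3*G,yr[1]+3*G,G)
    X,Y=np.meshgrid(x,y,indexing="ij");Z=h(X,Y);L=[np.stack([X,Y,Z],-1).reshape(-1,3)]
    for a,b in((np.s_[1:,:],np.s_[:-1,:]),(np.s_[:,1:],np.s_[:,:-1])):
        m=abs(Z[a]-Z[b])>3
        A=np.stack([(X[a]+X[b])[m]/2,(Y[a]+Y[b])[m]/2],-1);z0,z1=Z[a][m],Z[b][m]
        for t in np.linspace(0,1,30):L.append(np.c_[A,z0+t*(z1-z0)])
    P=np.vstack(L);return P
def die(e=0):
    def h(x,y):
        z=np.where((abs(y)<85)&(x>-67)&(x<64),45.,0.)
        z=np.where((abs(x)<39)&(abs(y)<51.5),30,z)
        z=np.where((x>-67)&(x<-39)&(abs(y)<85),65,z)
        for s in(-70,70):z=np.where(np.hypot(x-45,y-s)<8,70,z)
        z=np.where((abs(x)<37.5)&(abs(y)<50),38,z)
        return np.where((x>-37.5)&(x<-29.5)&(abs(y)<50),125,z)
    return pts(h,(-67,64),(-85,85))
def vrest(e=0):
    def h(x,y):
        z=np.where((abs(y)<45)&(abs(x)<60),14.,0.)
        return np.where((abs(y)<40)&(abs(x)<33),np.minimum(55+abs(x),80.5),z)
    return pts(h,(-60,60),(-45,45))
def nest(e):
    a,b=e
    def h(x,y):
        z=np.where((abs(y)<b)&(x>-a)&(x<69.5),44.,0.)
        z=np.where((abs(x)<49.5)&(abs(y)<52),30,z)
        return np.where((x>49.5)&(x<69.5)&(abs(y)<b),60,z)
    P=pts(h,(-a,69.5),(-b,b));return P[P[:,2]>18]
def fit(model,clouds,x0,zmin,rad,e0=()):
    C=np.vstack(clouds)*1000
    C=C[(C[:,2]>zmin)&(C[:,2]<140)&(np.hypot(C[:,0]-x0[0],C[:,1]-x0[1])<rad)]
    def res(p):
        c,s=np.cos(p[2]),np.sin(p[2]);T=cKDTree(model(p[4:]))
        q=C-[p[0],p[1],p[3]];q=np.c_[c*q[:,0]+s*q[:,1],-s*q[:,0]+c*q[:,1],q[:,2]]
        d,i=T.query(q);return d
    r=least_squares(res,[*x0,0,*e0],loss="soft_l1",f_scale=2,diff_step=None,x_scale=[1,1,.01,1]+[1]*len(e0),method="trf",
        jac=lambda p:np.stack([(res(p+v)-res(p-v))/(2*abs(v).sum()) for v in np.diag([1,1,.01,1]+[1.5]*len(e0)).astype(float)],1),max_nfev=40)
    return r.x,np.mean(res(r.x)),len(C)
if __name__=="__main__":
    D={}
    for n in("top","scene"):
        ds=np.stack([optics.snapshot(n)[1] for _ in range(6)]);ds[ds==0]=np.nan
        W=cloud(n,np.nanmedian(ds,0)).reshape(-1,3);D[n]=W[np.isfinite(W).all(1)&(abs(W[:,2])<.2)]
        print(n,"bench z",np.median(D[n][:,2]))
    np.savez("clouds.npz",**D)
    for k,m,x0,zm,rad,e0 in(("die",die,(500,-320,1.4),5,125,()),("vrest",vrest,(583,16,1.57),5,80,()),("nest",nest,(455,292,1.57),22,110,(76,76))):
        for cs in(("top",),("scene",),("top","scene")):
            x,r,N=fit(m,[D[c] for c in cs],x0,zm,rad,e0);print(k,cs,np.round(x,3),round(r,2),N)
E
python3 fit.py
```

```text
top bench z 0.0008670049118263412
scene bench z -0.001774448977672205
die ('top',) [ 504.076 -317.831    1.395    0.766] 1.09 4500
die ('scene',) [ 505.846 -318.757    1.395   -1.922] 1.02 5361
die ('top', 'scene') [ 5.05594e+02 -3.18514e+02  1.39400e+00 -4.40000e-01] 1.43 9861
vrest ('top',) [585.219  17.75    1.695  -0.908] 1.5 1913
vrest ('scene',) [586.347  18.148   1.697  -3.581] 1.7 1954
vrest ('top', 'scene') [585.843  18.334   1.696  -1.733] 1.79 3867
nest ('top',) [4.56863e+02 2.92182e+02 1.69400e+00 3.56000e-01 7.33340e+01 9.14600e+01] 1.28 4208
nest ('scene',) [456.648 291.726   1.698  -2.596  73.249  76.015] 1.21 2587
nest ('top', 'scene') [ 4.54404e+02  2.91006e+02  1.69200e+00 -4.47000e-01  7.26350e+01
  7.95000e+01] 1.68 6795
```

```bash
cat >> h.py <<'E'
from scipy.spatial.transform import Rotation as Ro
def T(x,y,z,R):
    M=np.eye(4);M[:3,:3]=R.as_matrix();M[:3,3]=[x,y,z];return M
def off(M,x=0,y=0,z=0):
    M=M.copy();M[:3,3]+=[x,y,z];return M
DIE=T(.5050,-.3183,0,Ro.from_euler("z",1.395))
VR=T(.5858,.0180,0,Ro.from_euler("z",1.696))
NEST=T(.4566,.2918,0,Ro.from_euler("z",1.696))
B_die=DIE@T(-.0375,0,.030,Ro.identity())
B_v=VR@T(0,0,.055,Ro.from_euler("y",-45,degrees=True))
B_n=NEST@T(.0475,0,.030,Ro.from_euler("y",-90,degrees=True))
def g1(s=1,z=.057): # tool in bracket frame, on long leg; s flips
    return T(.004,0,z,Ro.from_matrix(np.array([[0,-s,0],[0,0,-1],[s,0,0]]).T))
def g2(s=1,x=.047): # on short leg: tool y=-x_b, tool z=s*z_b, tool x=y×z
    return T(x,0,.004,Ro.from_matrix(np.array([[0,s,0],[-1,0,0],[0,0,s]]).T))
def pr(M): return M[:3,3],Ro.from_matrix(M[:3,:3]).as_euler("xyz")
E
python3 - <<'E'
from h import *
from fit import fit,nest
for s in(1,-1):
    print(s)
    for n,M in dict(die=B_die@g1(s),dieup=off(B_die@g1(s),z=.15),vup=off(B_v@g1(s),z=.09),v=B_v@g1(s),g2=B_v@g2(s),g2b=B_v@g2(s)@T(0,-.08,0,Ro.identity()),g2up=off(B_v@g2(s),z=.1),nup=off(B_n@g2(s),z=.14),n=B_n@g2(s)).items():
        assert abs(np.linalg.det(M)-1)<1e-6
        q=kin.ik(*pr(M));print(n,np.round(M[:3,3],3),None if q is None else np.round(q,2))
D=np.load("clouds.npz")
c,s=np.cos(1.695),np.sin(1.695)
for k in("top","scene"):
    C=D[k];x,y=C[:,0]-.4566,C[:,1]-.2918;lx,ly=c*x+s*y,-s*x+c*y
    for b in(75,76,80):
        print(k,b,[np.round(a,3) for a in fit(lambda e:nest((73.3,b)),[C[(abs(ly)<.066)&(lx>-.068)]],(457,292,1.695),22,110)])
E
```

```text
1
die [ 0.499 -0.351  0.087] [ 0.92  0.7  -0.62  1.76  0.52  0.85  1.45]
dieup [ 0.499 -0.351  0.237] [ 0.97  0.54 -0.7   1.59  0.37  1.14  1.58]
vup [ 0.59  -0.019  0.188] [ 0.86  0.9  -0.97  1.56 -0.08  1.13  1.78]
v [ 0.59  -0.019  0.098] [ 0.84  1.01 -0.94  1.62 -0.    1.01  1.81]
g2 [0.582 0.048 0.091] [-0.91  0.89  0.57  1.8   0.4   0.87 -2.21]
g2b [0.575 0.104 0.148] [-0.45  0.75 -0.34  1.69  0.84  1.41 -2.66]
g2up [0.582 0.048 0.191] [-0.52  0.66 -0.08  1.73  0.77  1.29 -2.47]
nup [0.451 0.335 0.217] [-0.11  0.56 -0.96  1.74  0.51  1.11 -2.68]
n [0.451 0.335 0.077] [-0.4   0.63 -0.5   1.9   0.44  0.72 -2.6 ]
-1
die [ 0.499 -0.351  0.087] [ 0.48  0.64  0.1   1.78 -0.09  0.73 -1.13]
dieup [ 0.499 -0.351  0.237] [ 0.48  0.47  0.09  1.61 -0.05  1.06 -1.16]
vup [ 0.59  -0.019  0.188] [ 0.42  0.72 -0.13  1.58 -0.64  1.29 -0.81]
v [ 0.59  -0.019  0.098] [ 0.45  0.84 -0.18  1.63 -0.63  1.14 -0.73]
g2 [0.582 0.048 0.091] [-0.35  0.81 -0.37  1.78  0.95  1.32  0.4 ]
g2b [0.575 0.104 0.148] [-0.35  0.78 -0.51  1.69  0.91  1.5   0.42]
g2up [0.582 0.048 0.191] [-0.27  0.69 -0.5   1.72  0.92  1.49  0.52]
nup [0.451 0.335 0.217] [-0.11  0.56 -0.96  1.74  0.5   1.11  0.47]
n [0.451 0.335 0.077] [-0.14  0.76 -0.95  1.89  0.78  0.91  0.22]
top 75 [array([4.57003e+02, 2.92010e+02, 1.69500e+00, 3.50000e-01]), np.float64(1.14), np.int64(3468)]
top 76 [array([4.57382e+02, 2.92139e+02, 1.69600e+00, 3.61000e-01]), np.float64(1.141), np.int64(3468)]
top 80 [array([4.56972e+02, 2.92024e+02, 1.69500e+00, 3.60000e-01]), np.float64(1.143), np.int64(3468)]
scene 75 [array([457.527, 292.006,   1.7  ,  -2.591]), np.float64(1.173), np.int64(1879)]
scene 76 [array([458.028, 292.066,   1.7  ,  -2.599]), np.float64(1.173), np.int64(1879)]
scene 80 [array([456.977, 291.943,   1.696,  -2.603]), np.float64(1.174), np.int64(1879)]
```

```bash
sed -i 's/NEST=T(.4566,.2918/NEST=T(.4571,.2920/' h.py
cat >> h.py <<'E'
def st(m=""):
    print(m,"t",round(telemetry.read_time(),2),"p",np.round(telemetry.read_ee_pos(),4),"F",np.round(telemetry.read_wrist_force(),1),"M",np.round(telemetry.read_moment(),2),"w",round(telemetry.read_grip_width(),3))
def line(M,v=.15): p,r=pr(M);arm.line_to(p,r,v)
def reach(M): arm.reach(*pr(M))
E
python3 - <<'E'
from h import *
M=B_die@g1(-1)
reach(off(M,z=.15));line(off(M,z=.07));line(M,.1);st("at")
eoat.command_gripper(0.0,80);st("gripped")
p,d=optics.snapshot("scene");cv2.imwrite("pics/g1.png",cv2.resize(p[150:390,100:420,::-1],(800,600)))
line(off(M,z=.02),.05);st("up20");line(off(M,z=.13),.12);st("up")
p2,_=optics.snapshot("scene");cv2.imwrite("pics/g2.png",cv2.resize(np.hstack([p[150:390,120:320],p2[150:390,120:320]])[:,:,::-1],(800,480)))
E
```

```text
at t 4.33 p [ 0.4995 -0.3516  0.0876] F [-0.3 -0.3 -0.3] M [-0.05  0.    0.05] w 0.999
gripped t 5.02 p [ 0.4993 -0.3514  0.0872] F [-1.1  1.   2.3] M [ 0.09  0.06 -0.04] w 0.087
up20 t 5.62 p [ 0.4992 -0.3513  0.1072] F [-0.9  0.7 -2.7] M [-0.04  0.02 -0.05] w 0.08
up t 6.68 p [ 0.4987 -0.351   0.2162] F [-0.3  0.5 -3.4] M [-0.05  0.03 -0.09] w 0.087
```

View pics/g2.png

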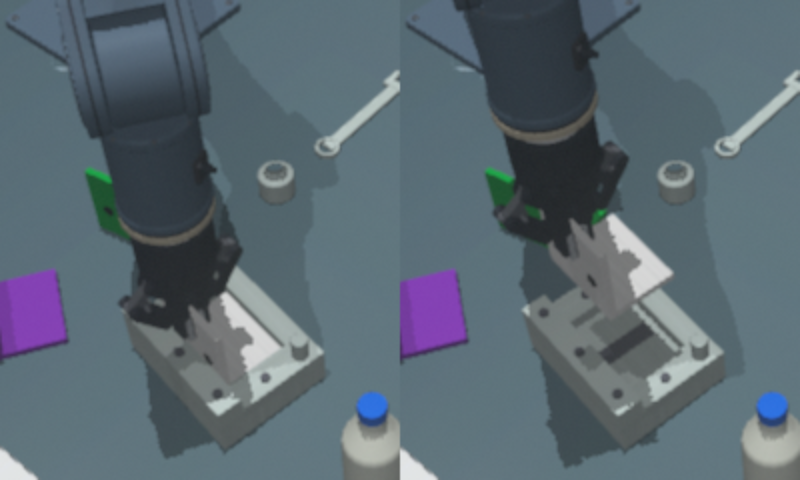

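The picture shows the bracket out of the die and held square on the long leg. The die, at about (620,370) in the right half, is empty. Next is the V-rest.

Run:
```python
from h import *
M=B_v@g1(-1)
reach(off(M,z=.12));st("above")
line(off(M,z=.012),.12);arm.wait(.2);st("12mm");F0=telemetry.read_wrist_force()
h=.012
while h>-.006:
    h-=.002;line(off(M,z=h),.03);F=telemetry.read_wrist_force()-F0
    print(round(h,4),np.round(F,1))
    if F[2]>4: break
st("down")
p,d=optics.snapshot("scene");cv2.imwrite("pics/v1.png",cv2.resize(p[180:300,280:440,::-1],(640,480)))
```

```text
above t 7.99 p [ 0.5905 -0.0205  0.2179] F [ 0.2  0.4 -3.8] M [-1.34 -0.1  -0.02] w 0.081
12mm t 9.24 p [ 0.5908 -0.0193  0.1108] F [-0.6  0.2 -2.5] M [-1.33 -0.19 -0.02] w 0.085
0.01 [ 1.8 -0.5 -0.8]
0.008 [ 1.  -0.3  1.5]
0.006 [ 0.5  0.1 -1.4]
0.004 [ 0.4 -0.4 -0.7]
0.002 [ 1.1  0.8 -0.6]
0.0 [1.2 0.3 1.5]
-0.002 [-0.8 -3.9 14.9]
down t 10.99 p [ 0.5909 -0.0189  0.0981] F [-1.4 -3.7 12.4] M [0.87 0.47 0.56] w 0.081
```

View pics/v1.png

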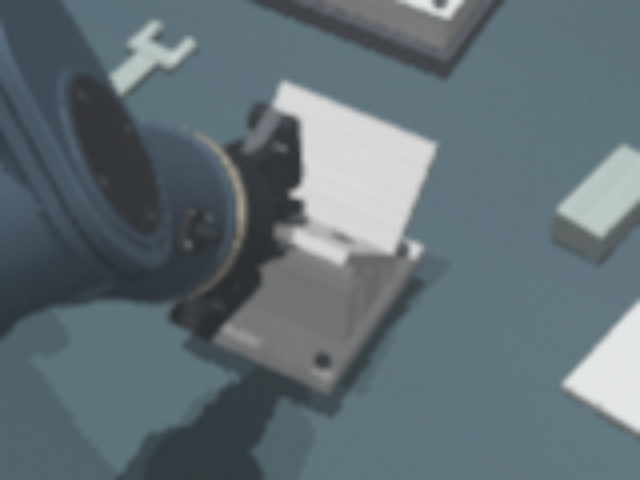

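The bracket is in the V-rest, contact came at the expected height, and the long leg's end is still in the jaws. I'll release it and back out along the leg.

Run:
```python
from h import *
M=B_v@g1(-1)
eoat.command_gripper(0.35);arm.wait(.2);st("open")
B=M@T(0,-.09,0,Ro.identity());line(B,.12);st("back")
N=off(B_v@g2(-1),z=.2,y=.05);line(off(B,z=.12),.25)
reach(N);eoat.command_gripper(1.0);st("clear")
L=[]
for n in("scene","top"):
    ds=[optics.snapshot(n) for _ in range(4)]
    a=np.stack([x[1] for x in ds]);a[a==0]=np.nan;np.save(f"v_{n}.npy",np.nanmedian(a,0))
    p=ds[-1][0];L.append(cv2.resize(p[180:300,280:440] if n=="scene" else p[165:285,215:375],(400,300)))
cv2.imwrite("pics/v2.png",np.hstack(L)[:,:,::-1])
```

```text
open t 11.59 p [ 0.5904 -0.0191  0.096 ] F [-0.5 -0.1 -0.4] M [-0.72 -0.1   0.  ] w 0.35
back t 12.5 p [ 0.5981 -0.0816  0.1614] F [-1.1  0.3  0.5] M [-0.72 -0.07  0.03] w 0.351
clear t 15.28 p [0.582  0.0981 0.2911] F [-0.4 -0.1 -0. ] M [ 0.76  0.1  -0.01] w 0.993
```

View pics/v2.png

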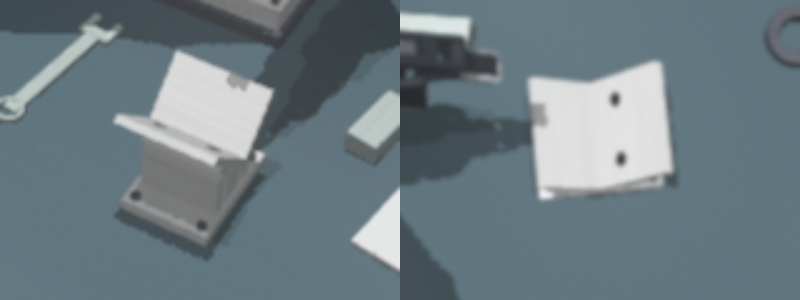

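```bash
cat > bfit.py <<'E'
from fit import *
def box(a,b,g=1.5):
    a,b=np.array(a,float),np.array(b,float);L=[]
    for k in range(3):
        i,j=[m for m in range(3) if m!=k]
        X,Y=np.meshgrid(np.linspace(a[i],b[i],int((b-a)[i]/g)+1),np.linspace(a[j],b[j],int((b-a)[j]/g)+1))
        for v in(a[k],b[k]):
            P=np.empty((X.size,3));P[:,i]=X.ravel();P[:,j]=Y.ravel();P[:,k]=v;L.append(P)
    return np.vstack(L)
BR=np.vstack([box((0,-50,0),(75,50,8)),box((0,-50,8),(8,50,95))])
def bfit(C,B,zmin,rad=120,sel=None):
    # model: bracket in pose B, yaw removed into fit; returns dx,dy,dyaw,dz vs B
    c=B[:3,3]*1000;P=BR@B[:3,:3].T
    C=C*1000;C=C[(C[:,2]>zmin)&(np.linalg.norm(C-c,axis=1)<rad)]
    if sel is not None:
        C=C[sel((C-c)@B[:3,:3])]
    r,m,n=fit(lambda e:P,[(C-c+[0,0,500*0])/1000],(0,0,0),-1e3,1e3)
    return r,m,n
E
python3 - <<'E'
from bfit import *
import fit
for n in("top","scene"):
    W=cloud(n,np.load(f"v_{n}.npy")).reshape(-1,3);W=W[np.isfinite(W).all(1)]
    sel=lambda l:(l[:,0]>0-6)&(l[:,2]>-6)&(l[:,0]<83)&(l[:,2]<103)&(abs(l[:,1])<62)
    print(n,[np.round(a,3) for a in bfit(W,B_v,50,130,sel)])
E
```

```text
top [array([ 0.019, -0.151,  0.004,  0.513]), np.float64(0.984), np.int64(2370)]
scene [array([ 0.982, -0.078,  0.003, -2.271]), np.float64(1.287), np.int64(1619)]
```

Run:
```python
from bfit import *
M=B_v@g2(-1)
eoat.command_gripper(0.5)
reach(M@T(0,-.08,0,Ro.identity()));line(M,.1);st("at")
eoat.command_gripper(0.0,100);st("gripped")
line(off(M,z=.02),.06);st("up20");line(off(M,z=.11),.15)
N=B_n@g2(-1)
reach(off(N,z=.12));line(off(N,z=.035),.12);arm.wait(.3);st("over nest")
print("R err deg",np.degrees((Ro.from_euler("xyz",telemetry.read_eef_rot()).inv()*Ro.from_matrix(N[:3,:3])).magnitude()))
L=[];Bh=off(B_n,z=.035)
for n in("scene","top"):
    ds=[optics.snapshot(n) for _ in range(4)]
    a=np.stack([x[1] for x in ds]);a[a==0]=np.nan;W=cloud(n,np.nanmedian(a,0)).reshape(-1,3);W=W[np.isfinite(W).all(1)];np.save(f"n_{n}W.npy",W)
    p=ds[-1][0];L.append(cv2.resize(p[90:210,310:470] if n=="scene" else p[210:330,100:260],(400,300)))
    sel=lambda l:(l[:,0]>-5)&(l[:,0]<48)&(l[:,2]>-6)&(l[:,2]<103)&(abs(l[:,1])<60)&((l[:,0]<14)|(l[:,2]<14))&((abs(l[:,1])>16)|(l[:,0]<20))
    print(n,[np.round(v,3) for v in bfit(W,Bh,53,140,sel)])
cv2.imwrite("pics/n1.png",np.hstack(L)[:,:,::-1])
```

```text
at t 17.75 p [0.5822 0.0489 0.0913] F [-0.6 -0.2 -0.1] M [0.76 0.05 0.01] w 0.501
gripped t 18.17 p [0.5822 0.0488 0.0914] F [-1.3  2.7  5.2] M [ 0.37  0.24 -0.06] w 0.076
up20 t 18.65 p [0.582  0.0482 0.1113] F [-0.8  0.1 -3. ] M [ 1.33  0.13 -0.01] w 0.075
over nest t 21.72 p [0.4519 0.3353 0.1125] F [ 0.   0.4 -2.8] M [0.04 0.   0.03] w 0.07
R err deg 0.049457085164921956
scene [array([ 1.028, -0.445,  0.005, -2.822]), np.float64(1.212), np.int64(1301)]
top [array([ 0.014, -0.324,  0.   , -0.134]), np.float64(1.213), np.int64(1758)]
```

View pics/n1.png

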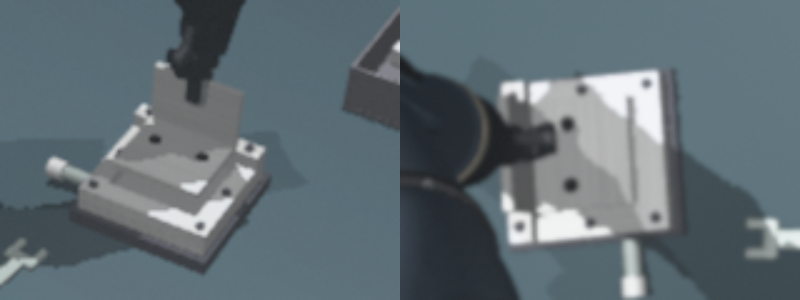

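The bracket is held level over the pocket, with its long leg and holes towards nest -x. The fit puts it within 0.5 mm of centre in the top camera. I'll lower it with a force guard.

Run:
```python
from h import *
N=off(B_n@g2(-1),y=.0002)
line(off(N,z=.018),.08);arm.wait(.2);st("18");F0=telemetry.read_wrist_force()
h=.018
while h>-.004:
    h-=.0015;line(off(N,z=h),.03);F=telemetry.read_wrist_force()-F0
    print(round(h,4),np.round(F,1),np.round(telemetry.read_ee_pos()[2]-N[2,3],4))
    if F[2]>6 or np.linalg.norm(F)>15: break
st("down")
p,d=optics.snapshot("scene");cv2.imwrite("pics/n2.png",cv2.resize(p[90:210,310:470,::-1],(640,480)))
```

```text
18 t 22.68 p [0.4518 0.3355 0.0953] F [-0.3 -0.9 -3.8] M [ 0.06  0.04 -0.02] w 0.075
0.0165 [-0.5  0.8  0.8] 0.0165
0.015 [0.4 1.3 0.3] 0.0149
0.0135 [-0.2  0.3  0.4] 0.0134
0.012 [0.6 0.7 0.7] 0.0119
0.0105 [0.6 1.6 0.9] 0.0104
0.009 [0.4 0.4 1.4] 0.0089
0.0075 [-0.3  1.5  0.8] 0.0074
0.006 [-0.6  0.3  1.1] 0.0059
0.0045 [0.4 0.3 1.8] 0.0044
0.003 [-0.1  1.8  0.1] 0.0029
0.0015 [-0.1  1.3  1.1] 0.0014
0.0 [-0.1  0.1  7.4] 0.0004
down t 25.68 p [0.4519 0.3356 0.0774] F [-0.4 -0.8  3.6] M [-0.12  0.3  -0.  ] w 0.069
```

View pics/n2.png

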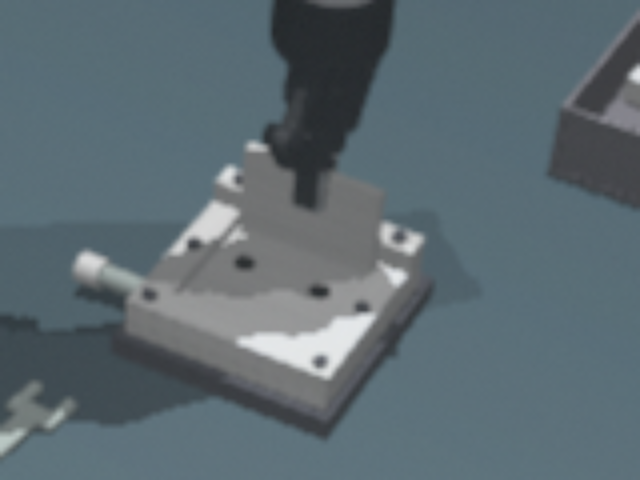

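The bracket has gone down freely to floor level, and contact came at 0 mm. I'll release it, retreat and check.

Run:
```python
from bfit import *
N=B_n@g2(-1)
line(off(N,y=.0002,z=-.0007),.03)
eoat.command_gripper(0.35);arm.wait(.2);st("open")
line(off(N,z=.12),.12);line(off(N,z=.16,x=0,y=-.3),.3);arm.wait(.3);st("clear")
L=[]
for n in("scene","top"):
    ds=[optics.snapshot(n) for _ in range(4)]
    a=np.stack([x[1] for x in ds]);a[a==0]=np.nan;W=cloud(n,np.nanmedian(a,0)).reshape(-1,3);W=W[np.isfinite(W).all(1)]
    p=ds[-1][0];L.append(cv2.resize(p[90:210,310:470] if n=="scene" else p[210:330,100:260],(400,300)))
    sel=lambda l:(l[:,0]>4)&(l[:,0]<85)&(l[:,2]>-6)&(l[:,2]<92)&(abs(l[:,1])<60)&((l[:,0]<14)|(l[:,2]<16))&((l[:,0]>36)|(abs(l[:,1])<46)&(l[:,2]>0))
    print(n,[np.round(v,3) for v in bfit(W,B_n,30,140,sel)])
    f=(W-B_n[:3,3])@B_n[:3,:3]*1000
    for lo,hi in((20,45),(45,70),(70,90)):
        for y0,y1 in((-45,-5),(5,45)):
            m=(abs(f[:,0]-8)<12)&(f[:,2]>lo)&(f[:,2]<hi)&(f[:,1]>y0)&(f[:,1]<y1);print(lo,y0,round(float(np.median(f[m,0])),1),end="; ")
    print()
cv2.imwrite("pics/n3.png",np.hstack(L)[:,:,::-1])
```

```text
open t 26.53 p [0.4516 0.3353 0.0762] F [ 0.3 -0.2  0.5] M [0.04 0.03 0.03] w 0.348
clear t 29.15 p [0.4517 0.0359 0.2369] F [-0.3 -0.2  0.1] M [-0.02 -0.03 -0.02] w 0.353
scene [array([ 1.146e+00, -1.310e-01,  1.000e-03, -2.345e+00]), np.float64(1.222), np.int64(1323)]
20 -45 5.5; 20 5 5.5; 45 -45 5.3; 45 5 5.1; 70 -45 5.0; 70 5 5.6; 
top [array([-0.005, -0.025, -0.   ,  0.413]), np.float64(1.142), np.int64(1947)]
20 -45 8.4; 20 5 8.4; 45 -45 8.4; 45 5 8.5; 70 -45 8.3; 70 5 8.2;
```

View pics/n3.png

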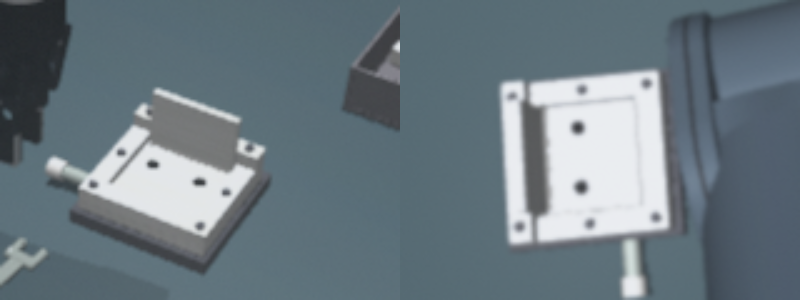

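The bracket is flat in the pocket, with the short leg upright at the fence and the arm clear, so I'm handing in.

```bash
python3 -c "
from rig import arm,telemetry
arm.job_done();print(telemetry.read_time())"
```

```text
the job is handed in; nothing more can be done
the job is handed in; nothing more can be done
```

The bracket is home in the inspection nest and the job is handed in. I lifted it straight up out of the die, laid it heel down in the V-rest and let go. Then I took it by the short leg and lowered it under a force guard into the pocket. The last clock reading, before hand-in, was about 29 s.

**Seating:** The last pictures show the long leg flat in the pocket and the short leg upright beside the fence. In the top-camera fit the bracket is less than 0.1 mm sideways and 0.4 mm in height from the seated pose I had measured for the nest. Its flatness along the leg is within 0.3 mm. Floor contact came at the expected height, at about 7 N.

**Disagreement:** The scene camera puts the bracket about 1.1 mm off sideways and 2.3 mm low. It showed about the same offsets on the fixtures and bench, so I took this as calibration bias.

**Not checked:** I saw no contact with the other things on the bench, but I did not measure their positions again at the end.

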